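# Slide the chopping board home under the food chopper's stand

### The arm

A 6-joint arm with a two-finger parallel gripper is mounted at the origin on the work surface. World frame = base frame: x ahead of the robot, y to its left, z up, the work surface at z = 0. Lengths are in m, angles in rad, forces in N, time in s.
With the tool pointing down it reaches from about 0.375 to 0.975 m from the base axis. Payload 3.8 kg.
Tool frame: the origin (TCP) lies midway between the tips of the shut fingers; the grasp point (between the pads) lies 19 mm behind it; x points along the fingers, y is the direction in which the jaws open and shut, and the axes are right-handed (so a half turn about x gives the same grasp; the last joint's range is limited). The gripper opens to 88 mm and grips with 3 to 60 N. Pads are 18 mm wide; open, the fingers measure 123 mm over their backs; the gripper's body (75 mm by 187 mm) begins 45 mm behind the grasp point.
Start: joints at [1.244, 0.264, 1.604, -0, 1.274, -0.037], TCP at [0.193, 0.647, 0.239] pointing down, gripper open.
Joint ranges: [-2.63, 2.63], [-0.94, 2.18], [0.31, 2.57], [-1.31, 4.45], [0, 2.66], [-2.55, 2.55]. Speed limits (rad/s): [2.57, 2.57, 3.14, 3.14, 3.14, 3.14].

### API

Orientations are given as a rotation vector (axis times angle).
In Python, from cell import manip, inverse_kinematics, cams, order gives the robot as it stands. Calls block until the motion is done:
- manip.move_pose(position, orientation): joint-space move of the TCP to a pose.
- manip.move_linear(position, rate=0.15, rot=None): straight line of the TCP; rot=None keeps the orientation; rate is the mean speed in m/s.
- manip.set_joints(angles): joint-space move.
- manip.set_gripper(opening, force=None): finger opening in m; force is the grip in N (None keeps the last); returns when the fingers have stopped.
- manip.dwell(seconds).
- inverse_kinematics(position, orientation): joint angles nearest the present ones, or None.
- manip.state(): the state.
- cams.capture(name): name is "side" or "top" or "wrist"; returns a dict with "image" (384x512x3 uint8, blue, green, red), "z_map" (384x512 float32, m along the optical axis (not along the pixel's ray), 0 where there is no reading), "intrinsics" (3x3 intrinsics, pixels), "position" and "orientation" of the camera in the world; the wrist camera has in their place "T_tool_cam" (4x4, takes a point from camera to tool coordinates, whose origin is the TCP and whose axes are the tool frame's). Camera axes: x right, y down, z forward; pixel columns grow to the right and rows downward; lengths in m; the calibration is good to about 2 mm. A picture is of the moment at which its call begins: read the wrist's pose just before it.
A pose or a line that the arm cannot do raises manip.IKError and nothing moves.
- order.close_job(): hands the job in, once; it reports no verdict.
The state is a dict: "clock": time; "joint_pos": joint angles; "joint_velocities": joint speeds; "tau": joint torques, N m; "tool_pos": TCP position; "tcp_rot": TCP orientation; "contact_force": force on the tool from outside, world axes, zero at the start; "moment": the same for the moment, N m; "gripper_width": finger opening in m.
Only numpy, scipy, OpenCV 4.12 (cv2) and the standard library are available. Lean on these libraries where they do the work, as an engineer would, in place of code of your own. Each camera call takes 0.05 s, during which the arm holds its last target.

### The job

The chopping board belongs in the flat slot under the food chopper's blue stand. First take the amber jar off the board and stand it upright, wholly on the round cork trivet; then, without lifting the board off the counter, push it along the counter and fully home into the slot. Leave all the other wares on the counter where they are, and standing.

Things in the scene. Friction and masses are not known exactly. Their poses are not given: they have to be found in the camera images.
- dock: Low blue stand, fixed (place and yaw vary), with a flat slot through it at counter level. Origin: centre of the slot's mouth, on the counter; +y points into the slot. The slot's floor is the counter; slot 126 wide (x), 22 high, 155 deep (y). Stand 162 wide, 170 long, 34 high. At each side of the mouth a 22 high cheek reaches 20 out (to y = -20), flaring out 12 as a lead-in.
- slot_stop (a point): Middle of the slot's back stop (the wall that ends the slot), 155 in from the mouth and 11 above the counter; moves with the stand, same axes.
- chopper_top (a point): Top centre of the round food chopper fixed on the stand: 114 across, its axis 98 in from the mouth, its top 194 above the counter.
- board_mid (a point): Loose brown wooden chopping board lying flat on the counter, 120 wide (x) by 180 long (y) by 18 thick, 0.24 to 0.45 kg. This point is its centre, 9 above the counter. It goes in long way, either end first; with its end against the back stop its other end stays 25 proud of the mouth.
- jar_mid (a point): Amber glass spice jar with red lid, upright on the board at the start: a round 56 across and 97 high, 0.17 to 0.33 kg. This point is on its axis, 48.5 above its foot. z along its axis.
- trivet: Round cork trivet, 120 across and 8 thick, fixed on the counter. Origin: centre of its underside, at counter level.
- mug: Bystander, loose, to be left alone: red mug, 68 mm across, 75 mm high, handle on one side. Origin: centre of its underside.
- thermos: Bystander, loose, to be left alone: tall steel bottle with black cap, 72 mm across, 200 mm high. Origin: centre of its underside.
- canister: Bystander, loose, to be left alone: grey-green canister with wooden lid, 84 mm across, 120 mm high. Origin: centre of its underside.
- bowl: Bystander, loose, to be left alone: white bowl, 120 mm across, 55 mm high. Origin: centre of its underside.
- shaker: Bystander, loose, to be left alone: small clear shaker with steel cap, 48 mm across, 100 mm high. Origin: centre of its underside.
- flask: Bystander, loose, to be left alone: navy bottle with white cap, 66 mm across, 170 mm high. Origin: centre of its underside.
- cup: Bystander, loose, to be left alone: blue-glazed cup, 72 mm across, 60 mm high. Origin: centre of its underside.
Mind the look-alikes: they are no part of the job. Of the things that look like the part that bears board_mid, the smaller one is meant. What is shaped like the dock but yellow is not meant.

How it is judged:
On the way, in this order (a step that is already met when the one before it is completed fails the run):
1. the jar stands on the trivet, released (horizontal distance between jar_mid and trivet below 0.032 m and height (world z) of jar_mid between 0.05 and 0.062 m and angle between jar_mid's own z axis and vertical below 0.1 rad and contact force between the fingers and jar below 0.05 N), for 0.2 s.
2. the board is fully home in the slot (y of board_mid in the frame of dock above 0.059 m and x of board_mid in the frame of dock between -0.006 and 0.006 m and angle between the y axis of board_mid and the y axis of dock, either way round below 0.05 rad and height (world z) of board_mid below 0.014 m), for 0.2 s.
At the end, for the whole second after the job is handed in: The jar stands upright (within 0.1 rad) wholly on the trivet (axes within 32 mm), and the board lies flat in the slot, its end within 6 mm of the back stop, centred within 6 mm and in line within 0.05 rad; both at rest (all of step 2 and horizontal distance between jar_mid and trivet below 0.032 m and height (world z) of jar_mid between 0.05 and 0.062 m and angle between jar_mid's own z axis and vertical below 0.1 rad and linear speed of each of board, jar below 0.02 m/s); the robot touches nothing.
It fails at once if the board is lifted off the counter (its centre more than 35 mm up) (height (world z) of board_mid above 0.035 m).
It fails at once if the jar is tipped over (more than 0.7 rad) (angle between jar_mid's own z axis and vertical above 0.7 rad).
It fails at once if a bystander is moved more than 25 mm or tipped over (distance of any of mug, thermos, canister, bowl, shaker, flask, cup from where it was at the start of the episode above 0.025 m or angle between any of mug, thermos, canister, bowl, shaker, flask, cup's own z axis and vertical above 0.4 rad).
It also fails if it takes over 72 s, if anything falls off the work surface, if the arm or the gripper's body presses on something with over 40 N, if the wrist force passes 120 N, or if a joint passes its speed limit or range.

## Working session

There is one attempt and no reset: what is moved stays moved. The work goes in short steps, each a Python script; the robot and the scene stay as the last script left them, time stands still between calls to the robot, and variables do not carry over. Pictures are saved under pics/ and viewed, and the job is handed in when it is done.

```bash
ls; mkdir -p pics
python3 - <<'E'
from cell import manip,cams
import cv2,numpy as np
for n in("side","top"):
    c=cams.capture(n);cv2.imwrite(f"pics/{n}0.png",c["image"]);np.savez(f"{n}0.npz",**c)
    print(n,c["intrinsics"],c["position"],c["orientation"],(c["z_map"]>0).mean())
c=cams.capture("wrist");print(c["T_tool_cam"])
print(manip.state())
E
```

```text
pics
side [[350.77509047   0.         258.1976282 ]
 [  0.         350.77509047 192.44173837]
 [  0.           0.           1.        ]] [ 0.00284727 -0.59372487  0.80180542] [-2.17455131  0.84383464 -0.36995544] 0.9962310791015625
top [[485.88656255   0.         254.27336414]
 [  0.         485.88656255 183.07708854]
 [  0.           0.           1.        ]] [ 0.39617677 -0.02928791  1.86949584] [-2.15114954  2.18450439 -0.06607761] 0.9960378011067709
[[ 1.03256766e-04 -2.72606651e-01  9.62125565e-01 -1.46567718e-01]
 [ 9.99999724e-01 -6.79715698e-04 -2.99910706e-04 -8.80252256e-04]
 [ 7.35729504e-04  9.62125331e-01  2.72606505e-01 -6.96516560e-02]
 [ 0.00000000e+00  0.00000000e+00  0.00000000e+00  1.00000000e+00]]
{'clock': 0.15, 'joint_pos': array([ 1.24413138e+00,  2.64562533e-01,  1.60504568e+00, -2.45743987e-05,
        1.27372798e+00, -3.68945008e-02]), 'joint_velocities': array([-1.98300087e-03, -2.10685143e-03, -3.86608297e-03, -8.85797609e-05,
        5.01771421e-04,  1.06803191e-03]), 'tau': array([-4.09415281e-05, -5.02861404e+01, -3.57467186e+01,  7.29309185e-02,
        2.50581518e-02, -7.82909865e-05]), 'tool_pos': array([0.19269706, 0.64633151, 0.23769377]), 'tcp_rot': array([ 0.22609061,  1.5590963 , -0.22879878]), 'contact_force': array([ 0.25712334, -0.26552547, -0.05636427]), 'moment': array([-0.02334426, -0.00450994,  0.04029535]), 'gripper_width': 0.08843498995790207}
```

View pics/top0.png

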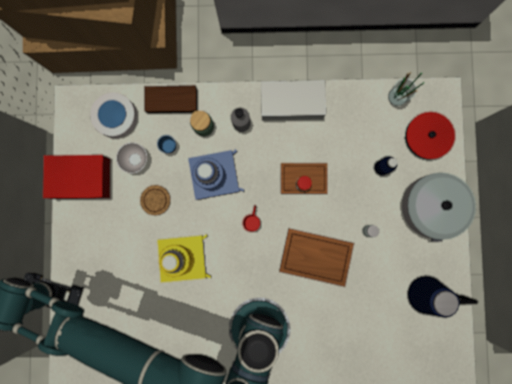

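View pics/side0.png

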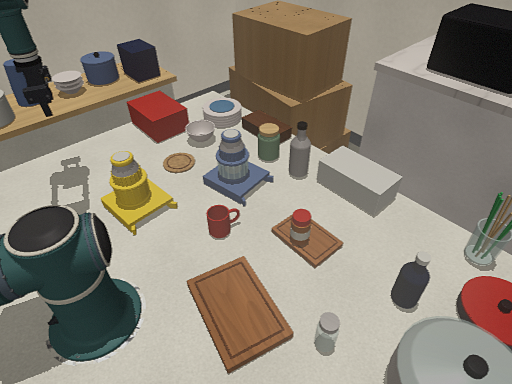

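The top view shows the blue dock at about (214,175) with its mouth facing right. The small board with the jar is at (304,178), the trivet at (155,200), and the mug at (252,222) close to the push path. The yellow dock and the big board are the decoys. Next I'll measure.

```bash
cat > h.py <<'E'
import numpy as np,cv2
from scipy.spatial.transform import Rotation as R
def cloud(c,Rw=None,t=None):
    K=c["intrinsics"];z=c["z_map"];v,u=np.mgrid[:z.shape[0],:z.shape[1]]
    p=np.stack([(u-K[0,2])/K[0,0]*z,(v-K[1,2])/K[1,1]*z,z],-1)
    if Rw is None: Rw=R.from_rotvec(c["orientation"]).as_matrix();t=c["position"]
    return p@Rw.T+t
def ray(c,uv,h,Rw=None,t=None):
    K=c["intrinsics"];uv=np.atleast_2d(uv).astype(float)
    d=np.c_[(uv[:,0]-K[0,2])/K[0,0],(uv[:,1]-K[1,2])/K[1,1],np.ones(len(uv))]
    if Rw is None: Rw=R.from_rotvec(c["orientation"]).as_matrix();t=c["position"]
    d=d@Rw.T
    return t+d*((h-t[2])/d[:,2])[:,None]
def wristpose(s,c):
    T=c["T_tool_cam"];Rt=R.from_rotvec(s["tcp_rot"]).as_matrix()
    return Rt@T[:3,:3],Rt@T[:3,3]+s["tool_pos"]
E
python3 - <<'E'
from h import *
for n in("top","side"):
    c=dict(np.load(n+"0.npz"));P=cloud(c);I=c["image"]
    hsv=cv2.cvtColor(I,cv2.COLOR_BGR2HSV);H,S,V=cv2.split(hsv)
    z=P[...,2];x=P[...,0];y=P[...,1]
    white=(S<40)&(V>150)&(abs(z)<.03);print(n,"table z",np.median(z[white]))
    reg=(x>.15)&(x<.95)&(y>-.65)&(y<.7)&(z>.005)&(z<.3)
    m=((H>10)&(H<0)).astype(np.uint8)
    for nm,mm in dict(blue=(H>105)&(H<130)&(S>70)&(V>60),red=((H<5)|(H>174))&(S>130),brown=(H>5)&(H<20)&(S>80)).items():
        mm=(mm&(x>.15)&(y<.7)&(y>-.65)&(x<1)&(z<.3)).astype(np.uint8)
        k,l,s,ce=cv2.connectedComponentsWithStats(mm)
        for i in range(1,k):
            if s[i,4]>25:
                q=P[l==i];print(nm,s[i],ce[i].round(1),np.median(q,0).round(3),q.min(0).round(3),q.max(0).round(3))
c=dict(np.load("top0.npz"));cv2.imwrite("pics/crop0.png",cv2.resize(c["image"][90:290,110:400],(800,552),interpolation=cv2.INTER_CUBIC))
E
```

```text
top table z -0.0010503300501071289
blue [ 190  151   51   48 1280] [215.7 175.4] [0.571 0.142 0.036] [0.497 0.066 0.017] [0.677 0.256 0.191]
blue [199 165  16  15  31] [209.1 174.5] [0.564 0.158 0.191] [0.553 0.147 0.178] [0.602 0.2   0.199]
red [406 113  25  46 827] [419.  135.7] [ 0.719 -0.615  0.042] [ 0.633 -0.65   0.017] [ 0.808 -0.566  0.064]
red [  67  155   43   44 1756] [ 87.9 176.5] [0.58  0.623 0.099] [0.501 0.566 0.008] [0.66  0.7   0.113]
red [298 176  13  14 148] [304.1 182.6] [ 0.541 -0.171  0.114] [ 0.518 -0.193  0.103] [ 0.567 -0.148  0.124]
red [243 207  17  24 236] [251.4 221.9] [0.403 0.023 0.005] [ 0.373 -0.005 -0.009] [0.459 0.054 0.082]
brown [ 145   86   65   44 1615] [175.9 102.8] [0.866 0.304 0.051] [ 0.744  0.171 -0.001] [0.93  0.428 0.135]
brown [ 281  163   46   31 1262] [303.5 177.4] [ 0.574 -0.176  0.018] [ 0.509 -0.264 -0.   ] [ 0.628 -0.09   0.12 ]
brown [140 185  30  30 694] [154.9 199.7] [0.494 0.395 0.008] [ 0.439  0.339 -0.005] [0.552 0.453 0.022]
brown [ 280  229   74   57 2937] [316.2 257. ] [ 0.269 -0.217  0.024] [ 0.164 -0.356  0.005] [ 0.375 
[... 634 characters left out ...]
0.199  0.111] [ 0.564 -0.152  0.117]
red [ 461  276   51   53 1685] [483.1 297.5] [ 0.713 -0.619  0.042] [ 0.568 -0.65   0.036] [ 0.808 -0.57   0.122]
brown [242 110  50  33 863] [266.8 125.2] [0.864 0.295 0.049] [ 0.738  0.167 -0.002] [0.932 0.429 0.123]
brown [163 153  32  20 487] [178.5 162.3] [0.488 0.388 0.008] [0.433 0.333 0.   ] [0.549 0.452 0.012]
brown [488 195  24  43 257] [500.5 218.4] [ 0.902 -0.547  0.142] [ 0.844 -0.564  0.062] [ 0.916 -0.533  0.201]
brown [ 272  214   71   54 1705] [308.4 240.5] [ 0.541 -0.206  0.017] [ 0.504 -0.273 -0.002] [ 0.627 -0.078  0.111]
brown [ 187  256  106  117 6855] [238.3 312.9] [ 0.257 -0.242  0.025] [ 0.155 -0.362 -0.002] [ 0.375 -0.077  0.03 ]
```

View pics/crop0.png

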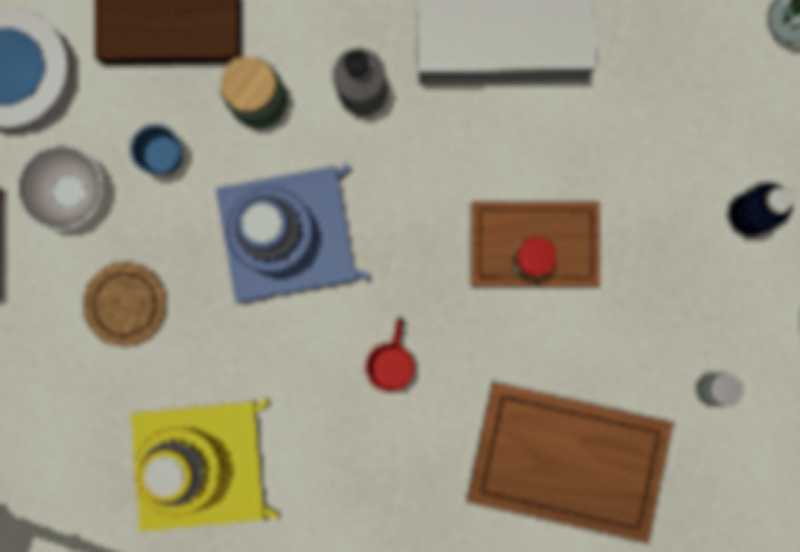

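```bash
cat >> h.py <<'E'
def down(a): # tool x down, tool y at world yaw a
    x=np.array([0,0,-1.]);y=np.array([np.cos(a),np.sin(a),0]);return R.from_matrix(np.c_[x,y,np.cross(x,y)]).as_rotvec()
E
python3 - <<'E'
from h import *
from cell import manip,inverse_kinematics as ik
s=manip.state();print("tool y",R.from_rotvec(s["tcp_rot"]).as_matrix()[:,1])
for n,b in (("top",(298,176,311,190)),("side",(293,209,311,222))):
    c=dict(np.load(n+"0.npz"));H,S,V=cv2.split(cv2.cvtColor(c["image"],cv2.COLOR_BGR2HSV))
    P=cloud(c);m=((H<5)|(H>174))&(S>130)&(P[...,2]>.11)&(abs(P[...,0]-.54)<.05)&(abs(P[...,1]+.17)<.05)
    uv=np.argwhere(m)[:,::-1];p=ray(c,uv,.115);print(n,p.mean(0),(p.max(0)+p.min(0))/2,np.ptp(p,0))
    m2=(H>5)&(H<22)&(S>60)&(abs(P[...,0]-.49)<.09)&(abs(P[...,1]-.39)<.09)
    if n=="side": print((P[m2].max(0)+P[m2].min(0))/2)
    cs,_=cv2.findContours(m2.astype(np.uint8),cv2.RETR_EXTERNAL,cv2.CHAIN_APPROX_NONE);q=max(cs,key=cv2.contourArea)[:,0]
    w=ray(c,q,.008)[:,:2];print("triv",cv2.fitEllipse(w.astype(np.float32)))
    mb=((H>105)&(H<130)&(S>50)&(P[...,2]>.025)&(P[...,2]<.043)&(abs(P[...,0]-.57)<.15)&(abs(P[...,1]-.14)<.15)).astype(np.uint8)
    uv=np.argwhere(mb)[:,::-1]
    print("dock",cv2.minAreaRect(ray(c,uv,.034)[:,:2].astype(np.float32)))
    mb=(H>5)&(H<20)&(S>80)&(abs(P[...,0]-.57)<.09)&(abs(P[...,1]+.17)<.14)&(P[...,2]>.009)&(P[...,2]<.027)
    uv=np.argwhere(mb)[:,::-1]
    print("board",cv2.minAreaRect(ray(c,uv,.018)[:,:2].astype(np.float32)))
for a in (0,np.pi/2,np.pi,-np.pi/2):
  for p in ((.54,-.173,.066),(.54,-.173,.3),(.49,.392,.3),(.49,.392,.056)):
    q=ik(p,down(a));print(round(a,2),p,None if q is None else np.round(q,2))
E
```

```text
tool y [ 0.28572487  0.95831011 -0.00174322]
top [ 0.5419671  -0.17024473  0.115     ] [ 0.5425169  -0.17052261  0.115     ] [0.04734396 0.04362623 0.        ]
triv ((0.4943886697292328, 0.3963204026222229), (0.11398304998874664, 0.11434721201658249), 115.18565368652344)
dock ((0.5867945551872253, 0.1596299707889557), (0.15846410393714905, 0.1798436939716339), 10.058981895446777)
board ((0.5679738521575928, -0.17697933316230774), (0.17209678888320923, 0.11518870294094086), 89.00732421875)
side [ 0.53866481 -0.17557357  0.115     ] [ 0.5391394  -0.17593831  0.115     ] [0.04941422 0.04791767 0.        ]
[0.49118843 0.39856655 0.00458942]
triv ((0.4888359308242798, 0.3890646696090698), (0.11512332409620285, 0.12145347893238068), 153.6521759033203)
dock ((0.5822551250457764, 0.16096681356430054), (0.1627473384141922, 0.17356492578983307), 10.006608963012695)
board ((0.5616395473480225, -0.18362435698509216), (0.18228361010551453, 0.12386982142925262), 88.65343475341797)
0 (0.54, -0.173, 0.066) [-0.35  0.23  1.99 -0.    0.92 -0.35]
0 (0.54, -0.173, 0.3) [-0.35  0.03  1.76 -0.    1.35 -0.35]
0 (0.49, 0.392, 0.3) [ 0.64  0.14  1.64 -0.    1.36  0.64]
0 (0.49, 0.392, 0.056) [ 0.64  0.34  1.86 -0.    0.93  0.64]
1.57 (0.54, -0.173, 0.066) [-0.35  0.23  1.99  0.    0.92 -1.92]
1.57 (0.54, -0.173, 0.3) [-0.35  0.03  1.76  0.    1.35 -1.92]
1.57 (0.49, 0.392, 0.3) [ 0.64  0.14  1.64 -0.    1.36 -0.94]
1.57 (0.49, 0.392, 0.056) [ 0.64  0.34  1.86 -0.    0.93 -0.94]
3.14 (0.54, -0.173, 0.066) None
3.14 (0.54, -0.173, 0.3) None
3.14 (0.49, 0.392, 0.3) [ 0.64  0.14  1.64 -0.    1.36 -2.51]
3.14 (0.49, 0.392, 0.056) [ 0.64  0.34  1.86 -0.    0.93 -2.51]
-1.57 (0.54, -0.173, 0.066) [-0.35  0.23  1.99 -0.    0.92  1.22]
-1.57 (0.54, -0.173, 0.3) [-0.35  0.03  1.76 -0.    1.35  1.22]
-1.57 (0.49, 0.392, 0.3) [ 0.64  0.14  1.64 -0.    1.36  2.21]
-1.57 (0.49, 0.392, 0.056) [ 0.64  0.34  1.86 -0.    0.93  2.21]
```

```bash
cat >> h.py <<'E'
def shot(n):
    from cell import manip,cams
    s=manip.state();c=cams.capture("wrist");Rw,t=wristpose(s,c);cv2.imwrite(f"pics/{n}.png",c["image"])
    np.savez(n+".npz",Rw=Rw,t=t,**c);return c,Rw,t
E
python3 - <<'E'
from h import *
from cell import manip
manip.move_pose((.54,-.16,.36),down(0))
c,Rw,t=shot("w1")
P=cloud(c,Rw,t);H,S,V=cv2.split(cv2.cvtColor(c["image"],cv2.COLOR_BGR2HSV))
m=((H<5)|(H>174))&(S>130)&(P[...,2]>.105)&(P[...,2]<.13)&(abs(P[...,0]-.54)<.05)&(abs(P[...,1]+.17)<.05)
z=np.median(P[...,2][m]);p=ray(c,np.argwhere(m)[:,::-1],.115,Rw,t);print(z,(p.max(0)+p.min(0))/2,np.ptp(p,0))
mb=(H>5)&(H<20)&(S>80)&(abs(P[...,0]-.57)<.1)&(abs(P[...,1]+.17)<.14)&(P[...,2]>.009)&(P[...,2]<.027)
print(cv2.minAreaRect(ray(c,np.argwhere(mb)[:,::-1],.018,Rw,t)[:,:2].astype(np.float32)),np.median(P[...,2][mb]))
print(manip.state()["clock"])
E
```

```text
0.11537803927110257 [ 0.54047735 -0.17293676  0.115     ] [0.05016963 0.05107062 0.        ]
((0.5662118196487427, -0.18008893728256226), (0.17761217057704926, 0.117730513215065), 88.66571807861328) 0.01840824853542028
3.3083
```

View pics/w1.png

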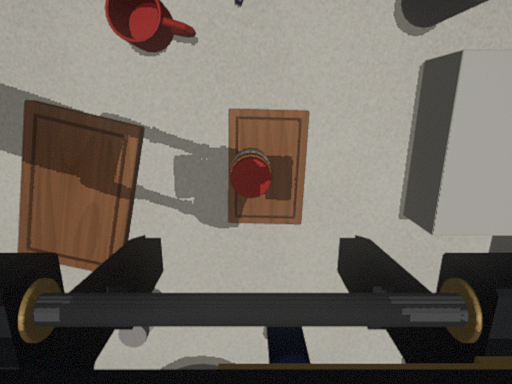

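The wrist view shows the jar lid at (251,175) on the board. Its position agrees with the average of the two fixed cameras. Now to grasp and place it.

Run:
```python
from h import *
from cell import manip
d=down(0)
manip.move_pose((.5405,-.173,.17),d)
manip.move_linear((.5405,-.173,.067),rate=.12)
manip.set_gripper(.03,25)
print(manip.state()["gripper_width"])
manip.move_linear((.5405,-.173,.30),rate=.2)
print(manip.state()["gripper_width"],manip.state()["contact_force"])
manip.move_pose((.4916,.3925,.30),d)
c,Rw,t=shot("w2")
manip.move_linear((.4916,.3925,.075),rate=.2)
manip.move_linear((.4916,.3925,.0575),rate=.04)
print(manip.state()["gripper_width"],manip.state()["contact_force"],manip.state()["clock"])
```

```text
0.055763701735334625
0.055607945014408695 [-0.39140931 -0.22785736 -2.83836898]
0.055134798574011885 [-0.81491891 -0.09191502 -2.26725088] 10.9583
```

View pics/w2.png

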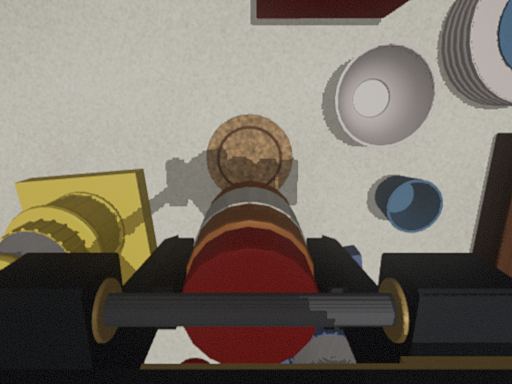

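Run:
```python
from h import *
from cell import manip
d=down(0)
manip.move_linear((.4916,.3925,.0562),rate=.02)
print(manip.state()["contact_force"])
manip.set_gripper(.085,25); manip.dwell(.3)
manip.move_linear((.4916,.3925,.25),rate=.25)
manip.move_pose((.58,.20,.40),d)
c,Rw,t=shot("w3")
P=cloud(c,Rw,t);H,S,V=cv2.split(cv2.cvtColor(c["image"],cv2.COLOR_BGR2HSV))
m=(H>105)&(H<130)&(S>50)&(abs(P[...,0]-.57)<.15)&(abs(P[...,1]-.14)<.15)
mt=m&(P[...,2]>.027)&(P[...,2]<.041)
print("z",np.median(P[...,2][mt]))
print("dock",cv2.minAreaRect(ray(c,np.argwhere(mt)[:,::-1],.034,Rw,t)[:,:2].astype(np.float32)))
cv2.imwrite("pics/w3m.png",mt.astype(np.uint8)*255)
mc=m&(P[...,2]>.15)
p=P[mc];print("chop",len(p),(p.max(0)+p.min(0))/2,np.ptp(p,0))
print(manip.state()["clock"])
```

```text
[-2.89474227 -2.76674823  5.17735207]
z 0.034474050385399135
dock ((0.5840005278587341, 0.1655188500881195), (0.15985386073589325, 0.16919447481632233), 9.72558307647705)
chop 3240 [0.58171886 0.20849018 0.36553747] [0.1293731  0.1226024  0.35830163]
14.1
```

View pics/w3.png

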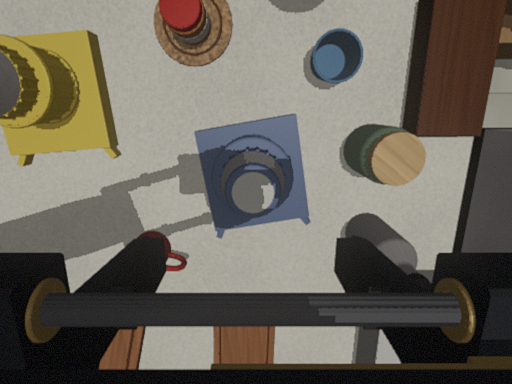

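View pics/w3m.png

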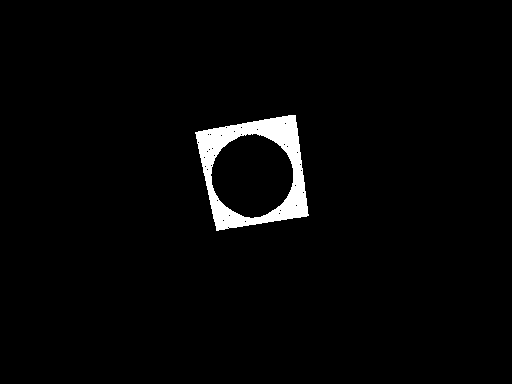

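The jar stands on the trivet at (185,20) and the dock edges are clean. I'll check clearances, then push the board sideways onto the dock axis, turning it 11° as it goes.

Run:
```python
from h import *
from cell import manip
c=dict(np.load("top0.npz"));P=cloud(c)
def ext(u0,u1,v0,v1,zmin):
    q=P[v0:v1,u0:u1].reshape(-1,3);q=q[q[:,2]>zmin];print(q.min(0).round(3),q.max(0).round(3))
print("box");ext(258,330,75,125,.03)
print("thermos");ext(228,255,105,135,.03)
print("flask");ext(372,400,150,180,.05)
print("mug");ext(242,262,203,234,.03)
A=np.radians
y0=-91.33;y1=y0+11.06
def tcp(C,yaw,g=0): # yaw of tool y (negative long axis); normal = yaw+90
    n=np.array([np.cos(A(yaw+90)),np.sin(A(yaw+90))]);return np.r_[np.array(C)-n*(.069+g),.006]
C0=(.5662,-.180);C1=(.6423,-.1746)
from cell import inverse_kinematics as ik
s=tcp(C0,y0,.02)
for q,y in ((s,y0),(tcp(C1,y1),y1)): print(q,ik(q,down(A(y))).round(2))
manip.move_pose(np.r_[s[:2],.12],down(A(y0)))
manip.move_linear(s,rate=.12)
print(manip.state()["contact_force"])
manip.move_linear(tcp(C0,y0,0),rate=.04);f=manip.state()["contact_force"];print(f)
manip.move_linear(tcp(C1,y1),rate=.05,rot=down(A(y1)));print(manip.state()["contact_force"],manip.state()["tool_pos"])
manip.move_linear(tcp(C1,y1,.03),rate=.1)
e=tcp(C1,y1,.03);manip.move_linear((e[0],e[1],.15),rate=.2)
manip.move_pose((.63,-.15,.36),down(A(9.73)))
c,Rw,t=shot("w4")
P=cloud(c,Rw,t);H,S,V=cv2.split(cv2.cvtColor(c["image"],cv2.COLOR_BGR2HSV))
mb=(H>5)&(H<20)&(S>80)&(abs(P[...,0]-.64)<.13)&(abs(P[...,1]+.17)<.14)&(P[...,2]>.009)&(P[...,2]<.027)
print(cv2.minAreaRect(ray(c,np.argwhere(mb)[:,::-1],.018,Rw,t)[:,:2].astype(np.float32)),manip.state()["clock"])
```

```text
box
[ 0.396 -0.259  0.03 ] [ 0.927 -0.019  1.869]
thermos
[ 0.396 -0.029  0.031] [0.819 0.091 1.869]
flask
[ 0.396 -0.511  0.051] [ 0.636 -0.029  1.869]
mug
[ 0.366 -0.029  0.032] [0.467 0.058 1.869]
[ 0.47722398 -0.17793424  0.006     ] [-0.41  0.22  2.14  0.    0.78  1.19]
[ 0.57429256 -0.18626138  0.006     ] [-0.35  0.37  1.94 -0.    0.83  1.05]
[ 0.80130274 -0.46291013  0.65557826]
[-0.57669937 -1.07927068  0.30412728]
[-1.2892695   0.010304   -1.35745247] [ 0.57438097 -0.18629585  0.00617685]
((0.6435383558273315, -0.17407554388046265), (0.11826582998037338, 0.17599672079086304), 9.671650886535645) 21.9917
```

View pics/w4.png

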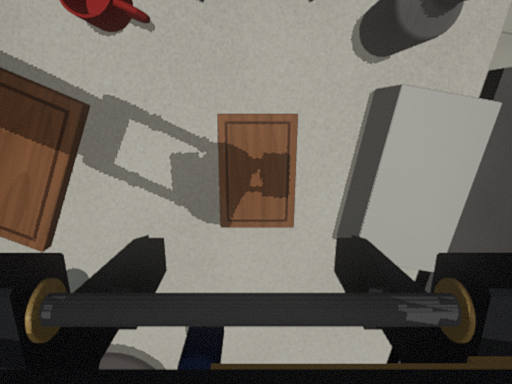

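Run:
```python
from h import *
c=dict(np.load("w4.npz"));P=cloud(c,c["Rw"],c["t"]);ok=c["z_map"]>0
for nm,r in (("box",(325,500,80,230)),("thermos",(345,470,0,70)),("mug",(60,155,0,30))):
    q=P[r[2]:r[3],r[0]:r[1]][ok[r[2]:r[3],r[0]:r[1]]];q=q[q[:,2]>.03];print(nm,q.min(0).round(3),np.percentile(q,99.5,axis=0).round(3), np.percentile(q,.5,axis=0).round(3))
```

```text
box [ 0.793 -0.237  0.03 ] [ 0.923 -0.022  0.092] [ 0.794 -0.219  0.032]
thermos [0.749 0.021 0.03 ] [0.815 0.069 0.174] [0.749 0.021 0.031]
mug [ 0.369 -0.011  0.03 ] [0.466 0.017 0.077] [ 0.37  -0.011  0.031]
```

Run:
```python
from h import *
from cell import manip
a=np.radians(9.73);u=np.array([-np.sin(a),np.cos(a)]);M=np.array([.5984,.0817]);d=down(a)
p=lambda y,z=.006:np.r_[M+u*y,z]
manip.move_pose(p(-.385,.13),d)
manip.move_linear(p(-.385),rate=.12)
for y,r in ((-.355,.06),(-.25,.06),(-.135,.06),(-.10,.04),(-.07,.04),(-.05,.04)):
    manip.move_linear(p(y),rate=r);s=manip.state();print(y,s["contact_force"].round(1),(s["tool_pos"]-p(y)).round(4),round(s["clock"],1))
    if abs(s["contact_force"]).max()>25: break
    if y==-.135:
        from cell import cams
        cv2.imwrite("pics/t5.png",cams.capture("top")["image"]);shot("w5")
```

```text
-0.355 [-0.6 -0.7  0.2] [-0.0001  0.0006 -0.0001] 24.9
-0.25 [-0.4 -0.4  0. ] [ 0.0001 -0.      0.0001] 26.8
-0.135 [ 0.2 -0.9  0.1] [ 0. -0. -0.] 28.9
-0.1 [-0.  -0.  -0.3] [-0.0004  0.0004 -0.0003] 30.0
-0.07 [-0.7  0.2 -0.4] [0.0002 0.0003 0.0002] 30.9
-0.05 [-0.7 -0.3  0.5] [-0.0003  0.0005 -0.0001] 31.5
```

View pics/w5.png

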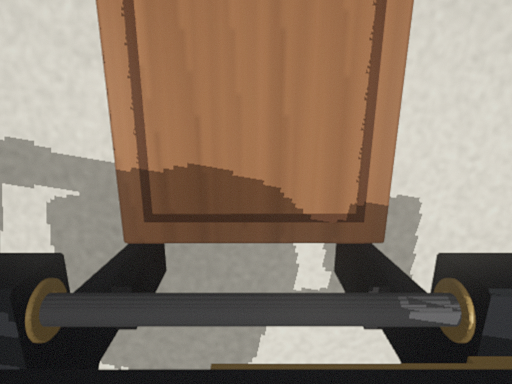

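The board end at row 240 sits squarely against both fingers, with low forces. I'll press it home in small steps.

Run:
```python
from h import *
from cell import manip
a=np.radians(9.73);u=np.array([-np.sin(a),np.cos(a)]);M=np.array([.5984,.0817]);d=down(a)
p=lambda y,z=.006:np.r_[M+u*y,z]
for y in np.arange(-.046,-.0235,.002):
    manip.move_linear(p(y),rate=.02);s=manip.state();f=s["contact_force"][:2]@u;print(y.round(3),f.round(1),round(s["clock"],1))
    if f<-12: break
manip.move_linear(p(y-.05),rate=.1)
manip.move_linear(p(y-.05,.2),rate=.2)
manip.move_pose((.60,.09,.40),d)
c,Rw,t=shot("w6")
P=cloud(c,Rw,t);H,S,V=cv2.split(cv2.cvtColor(c["image"],cv2.COLOR_BGR2HSV))
m=(H>105)&(H<130)&(S>50)&(abs(P[...,0]-.57)<.15)&(abs(P[...,1]-.14)<.15)&(P[...,2]>.027)&(P[...,2]<.041)
print("dock",cv2.minAreaRect(ray(c,np.argwhere(m)[:,::-1],.034,Rw,t)[:,:2].astype(np.float32)))
mb=(H>5)&(H<20)&(S>80)&(abs(P[...,0]-.6)<.1)&(abs(P[...,1]-.06)<.1)&(P[...,2]>.009)&(P[...,2]<.027)
q=ray(c,np.argwhere(mb)[:,::-1],.018,Rw,t)[:,:2]
print("board",cv2.minAreaRect(q.astype(np.float32)))
v=np.array([np.cos(a),np.sin(a)]);l=np.c_[(q-M)@v,(q-M)@u];print(len(l),l.min(0),l.max(0))
```

```text
-0.046 0.2 31.9
-0.044 -0.9 32.1
-0.042 0.4 32.4
-0.04 -0.4 32.6
-0.038 -0.9 32.9
-0.036 -1.6 33.1
-0.034 -5.1 33.4
-0.032 -12.3 33.6
dock ((0.5840520858764648, 0.16520899534225464), (0.15978805720806122, 0.1655949056148529), 9.668171882629395)
board ((0.6025873422622681, 0.06848062574863434), (0.11796662956476212, 0.02016860619187355), 9.729129791259766)
804 [-0.05709034 -0.02382184] [ 0.06087636 -0.00365177]
```

View pics/w6.png

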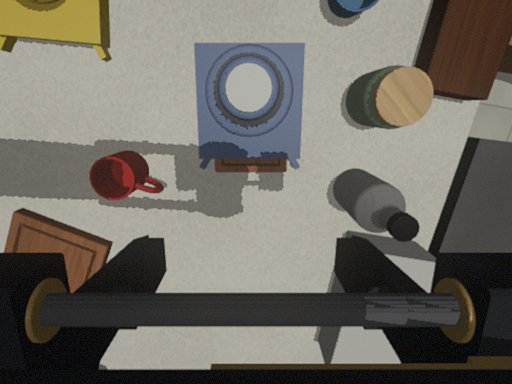

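The board's end is 24–25 mm proud of the mouth at (250,165), and the push force rose exactly where the back stop should be. One last check of the jar and wares before handing in.

Run:
```python
from h import *
from cell import manip,cams
manip.move_pose((.50,.40,.40),down(0))
c,Rw,t=shot("w7")
P=cloud(c,Rw,t);H,S,V=cv2.split(cv2.cvtColor(c["image"],cv2.COLOR_BGR2HSV))
near=(abs(P[...,0]-.49)<.08)&(abs(P[...,1]-.392)<.08)
m=((H<5)|(H>174))&(S>130)&near&(P[...,2]>.09);q=ray(c,np.argwhere(m)[:,::-1],.105,Rw,t);print("lid",np.median(P[...,2][m]),(q.max(0)+q.min(0))/2)
m=(H>5)&(H<22)&(S>60)&near&(P[...,2]<.02)&(P[...,2]>.003);q=ray(c,np.argwhere(m)[:,::-1],.008,Rw,t);print("trivet",(q.max(0)+q.min(0))/2,np.ptp(q,axis=0))
manip.move_pose((.193,.647,.3),down(1.28))
c=cams.capture("top");cv2.imwrite("pics/t8.png",c["image"]);print(manip.state()["clock"])
```

```text
lid 0.10545762721330118 [0.50268749 0.30418518 0.105     ]
trivet [0.49138293 0.39475915 0.008     ] [1.16838647e-01 1.16190449e-01 2.22044605e-16]
39.175
```

View pics/t8.png

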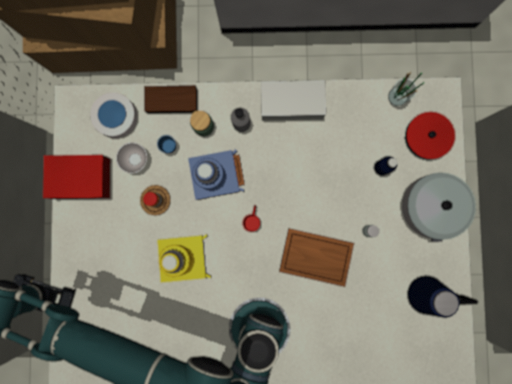

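Run:
```python
from h import *
from cell import order
c=dict(np.load("w7.npz"));P=cloud(c,c["Rw"],c["t"]);H,S,V=cv2.split(cv2.cvtColor(c["image"],cv2.COLOR_BGR2HSV))
m=((H<5)|(H>174))&(S>130)&(abs(P[...,0]-.49)<.08)&(abs(P[...,1]-.392)<.08)&(P[...,2]>.1)&(P[...,2]<.112)
q=P[m];j=(q.max(0)+q.min(0))/2;print(j,np.ptp(q,axis=0))
if np.hypot(*(j[:2]-[.4914,.3948]))<.015: order.close_job();print("closed")
```

```text
[0.49161465 0.39212191 0.10484561] [0.04909288 0.04971881 0.00719524]
the job is handed in; nothing more can be done
closed
```

I stood the amber jar on the trivet. Then I pushed the small board sideways onto the blue dock's axis, turning it 11° on the way. Last I pushed it end-on into the slot until it met the back stop, and handed the job in at about 39 s on the robot clock. `order.close_job()` reports no verdict, so what follows rests on my own checks.

- **Jar:** it stands about 3 mm from the trivet's centre, with the lid level at z ≈ 0.105.
- **Board:** the push force rose at the expected back-stop position. The board's end is about 24–25 mm proud of the mouth (nominal 25). It is about 2 mm off-centre, and parallel to the dock within 0.1°.
- **Other wares:** in the final top view they all stand in their original places. I compared this by eye and did not measure it.

Two checks disagreed:
- **Fixed cameras:** the top and side cameras differed by about 5 mm on average (up to about 9 mm), so I mostly relied on wrist-camera measurements.
- **Final jar check:** the first reading put the lid far off (y ≈ 0.30). I put this down to pixels with no depth reading. With the height limited to the lid it agreed with where I had placed the jar.

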